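# Start a cycle on the light-curing box

## Robot

A 6-joint arm with a two-finger parallel gripper is mounted at the origin on a cart in front of the work surface, level with it; the furniture and walls round the work are solid. World frame = base frame: x ahead of the robot, y to its left, z up, the work surface at z = 0. Lengths are in m, angles in rad, forces in N, time in s.
With the tool pointing down it reaches from about 0.425 to 0.925 m from the base axis. Payload 12.5 kg.
Tool frame: the origin (TCP) lies at the very end of the fingers, on their centre line; the grasp point (between the pads) lies behind it (manip.hold_point_z is the z of the grasp point in the tool frame, in m); z points along the fingers, y is the line along which they close (so a half turn about z gives the same grasp; the last joint's range is limited). The gripper opens to 85 mm and grips with 20 to 120 N. Pads are 22 mm wide; open, the fingers measure 114 mm over their backs; the gripper's body (76 mm by 85 mm) begins 54 mm behind the grasp point. The pads swing forward as they close: fully open they stand 13 mm farther back than shut.
Start: joints at [1.095, 0.491, 1.559, -0, 1.092, -0.106], TCP at [0.226, 0.583, 0.231] pointing down, gripper open.
Joint ranges: [-3.1, 3.1], [-0.84, 2.19], [0.05, 2.79], [-1.13, 4.28], [0.06, 2.93], [-2.69, 2.69]. Speed limits (rad/s): [2.22, 2.22, 2.79, 3.14, 3.14, 3.14].

## Interface

Orientations are given as a unit quaternion [x, y, z, w].
In Python, from plant import manip gives the robot as it stands.
- The arm moves only by the shell command python3 -m creep 'ROWS' [OPENING] [FORCE]. ROWS is JSON, a list of rows, each a list of 2 entries, a list of its own where there are three numbers: the shift along the tool's x, y, z normalised to -1 to 1, where 1 is 0.3 m, then the turn, a rotation vector about the tool's x, y, z normalised to -1 to 1, where 1 is pi rad. A call has 1 to 8 rows; each row is the pose to reach, as a shift and turn from the pose commanded when the call began, along the tool's axes at that moment, turning the shorter way round; what a row does not reach only later rows make up. A row lasts 1/12 s, in which the tool goes at most 41.7 mm and 7.16 degrees, less where a joint would pass 70% of its speed; a pose out of reach is approached as far as the arm can. A call with a number of a shift or a turn outside -1 to 1 is refused whole. A call with a gripper value outside its range is refused whole. OPENING is the gripper command: -1 is fully open, 1 is shut, values between are in proportion, set as the call begins (- or left out, the last holds). The fingers move at their own pace and stop on an object; FORCE is the grip in N (left out, the last holds). Time passes only in rows, so rows that repeat a pose let the fingers close. It gives the time, the measured TCP pose, the force, the opening and the grip force at its end, in the units of the state.
- manip.state(): the state, without advancing time (a new reading comes with each control period).
- manip.camera(name): name is "side" or "top"; returns a dict with "frame" (384x512x3 uint8, red, green, blue), "fx", "fy", "cx", "cy" (pixels), "R" (3x3) and "t" (3): a world point X has camera coordinates R X + t. Camera axes: x right, y down, z forward; pixel columns grow to the right and rows downward; lengths in m; the calibration is good to about 2 mm. A picture is of the moment at which its call begins. There is no depth.
- manip.close_job(): hands the job in; it is judged then, once.
The state is a dict: "time_s": time; "joint_positions": joint angles; "joint_velocities": joint speeds; "joint_torque": joint torques, N m; "position": TCP position; "tcp_rot": TCP orientation; "contact_force": force on the tool from outside, world axes, zero at the start; "ft_torque": the same for the moment, N m; "grip_width": finger opening in m; "grip_force": force on a finger pad.
Only numpy, scipy, OpenCV 4.12 (cv2) and the standard library are available. Lean on these libraries where they do the work, as an engineer would, in place of code of your own. Each camera call takes 0.05 s, during which the arm holds its last target. There are 200 camera calls.

## Task

A custom tray on its stone model is waiting in the open light-curing box. First lower the hinged lid gently until it is fully shut; then slide the blue dust cover on its front deck aside as far as it goes, press the green start button all the way down and let it come up again, and slide the cover fully back over the button. Leave the model in the box and the other things on the bench where they stand.

Things in the scene. Friction and masses are not known exactly. Their poses are not given: they have to be found in the camera images.
- curing_box: light-curing box fixed on the bench, 210 (x) x 200 (y) mm. Origin: centre of its underside, on the bench; x points from its front (control deck) to its back, y to its left seen from the robot. The front 80 mm is the deck, 60 mm high; the cover track runs along y on it at x = -68 mm, between pale grey rails 77 mm high, 39 mm apart. Behind is the open-topped chamber, walls 85 mm high, under the lid.
- lid (a joint): angle of the lid, a white frame with an amber window, 125 mm deep, 200 mm wide: 0 = fully shut (stop), larger = front edge raised, at most 1.3 rad; it starts part open. The stiff hinge (0.26 N m, 2 to 3 N at the front edge) leaves it wherever it is let go: it neither falls nor springs back. It can be pushed down from above and behind with closed fingers.
- lid_hinge (a point): middle of the lid's hinge line, which runs along the box's y axis, at (98, 0, 88) mm in the box's frame; its x, y, z axes turn with the lid and agree with the box's when the lid is shut.
- lid_press (a point): point on the lid's flat top face, in the middle of the white strip along its front edge, 15 mm from that edge; 110 mm from the hinge line along the lid and 24 mm above it when shut (112 mm above the bench then). It and its axes turn with the lid; z is the normal of the top face.
- dust_cover (a joint): travel of the dust cover, a slate-blue plate 44 (x) x 62 (y) mm sliding in the track: 0 = closed over the start button (right-hand stop), 0.062 m = fully open (left-hand stop, towards the box's +y). It slides with about 1.5 N of friction and stays where it is left; its top face is 74 mm above the bench.
- cover_ridge (a point): middle of the top of the finger ridge on the dust cover: the ridge is 10 mm thick (along the box's y), 30 mm long (along x) and stands 15 mm above the cover's plate, top 89 mm above the bench, in the middle of the cover. It moves with the cover; axes as the box's.
- start_button (a joint): travel of the green start button: 0 = up, 0.005 m = all the way down; sprung, 1.5 N to start, 4.5 N fully down; returns by itself.
- button_top (a point): centre of the top of the round green start button, 26 mm across, at (-68, -45, 69.5) mm in the box's frame when up; it stands 6 mm above its steel bezel, and the closed dust cover lies right above it. It moves down with the button.
- tray_model: white stone dental model with a pink custom tray on its teeth, 60 x 74 x 32 mm, standing loose on the round plate in the chamber; origin at the centre of its underside, 26 mm above the bench.
- bowl: green rubber mixing bowl, 121 mm across, 70 mm high, a bystander standing loose on the bench; origin at the centre of its underside
- burs: wooden block of burs, 36 x 70 x 58 mm high, a bystander standing loose on the bench; origin at the centre of its underside
- measuring_beaker: pale measuring beaker, 68 mm across, 85 mm high, a bystander standing loose on the bench; origin at the centre of its underside
- dropper: brown dropper bottle, 30 mm across, 85 mm high, a bystander standing loose on the bench; origin at the centre of its underside
- tape: yellow tape roll, 55 mm across, 19 mm high, a bystander standing loose on the bench; origin at the centre of its underside
- blue_model: pale blue stone dental model, 61 x 74 x 25 mm, a bystander standing loose on the bench; origin at the centre of its underside

How it is judged:
By the outcome, as a careful person would: the job done as asked, in the order asked, and still so for the second after the job is handed in, with the robot touching nothing.
It also fails if it takes over 61 s, if anything falls off the work surface, if the arm or the gripper's body presses on something with over 40 N, if the wrist force passes 120 N, or if a joint passes its speed limit or range.

## Working session

There is one attempt and no reset: what is moved stays moved. The work goes in short steps, Python scripts to look and compute and a shell command to move; the robot and the scene stay as the last step left them, time stands still between calls to the robot, and variables do not carry over. Pictures are saved under pics/ and viewed, at most 10 in all, crops included, and the job is handed in when it is done.

```bash
mkdir -p pics; ls
python3 - <<'E'
from plant import manip
import cv2
s=manip.state();print(s['position'],s['tcp_rot'],s['grip_width'],s['time_s'],manip.hold_point_z)
for n in('side','top'):
    c=manip.camera(n);cv2.imwrite(f'pics/{n}0.png',c['frame'][:,:,::-1]);print(n,c['fx'],c['cx'],c['cy'],c['R'],c['t'])
E
```

```text
pics
[0.22575793 0.5825408  0.23072342] [ 1.83852313e-01  9.82953713e-01 -5.46877967e-04 -1.63522864e-04] 0.08535164918715005 0.0 -0.0187
side 420.6634154495663 257.2864327109958 192.38715122369106 [[ 0.67575459 -0.73708546 -0.00779469]
 [-0.58201486 -0.52703825 -0.6192652 ]
 [ 0.45234327  0.42300793 -0.78514321]] [-0.31988821  0.4626312   0.76365561]
top 456.22305559841016 253.04593906916995 194.9702854689999 [[ 0.01146409 -0.99992748  0.00368835]
 [-0.97901164 -0.01197475 -0.20345226]
 [ 0.20348167 -0.00127854 -0.97907792]] [0.09822777 0.61706569 1.38448201]
```

View pics/side0.png

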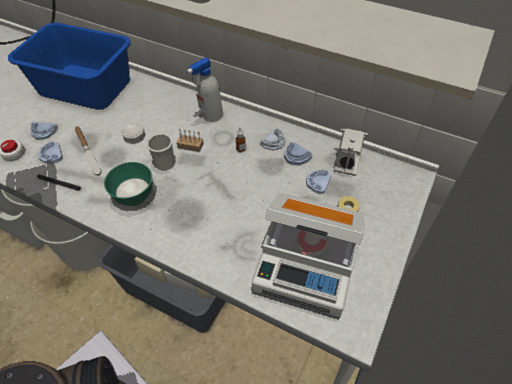

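View pics/top0.png

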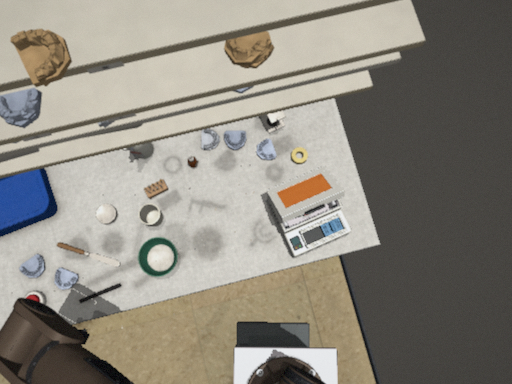

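The box stands at the right end of the bench: side view around (305,255), top view around (310,215). The lid is part open, with its amber window at side (318,213), and the blue cover is at the right of the deck. I'll enlarge both crops.

Run:
```python
import cv2,numpy as np
a=cv2.imread('pics/side0.png')[190:320,240:375];b=cv2.imread('pics/top0.png')[165:265,255:360]
f=lambda i,k:cv2.resize(i,None,fx=k,fy=k,interpolation=cv2.INTER_CUBIC)
a=f(a,3);b=f(b,3.7)
H=max(a.shape[0],b.shape[0]);p=lambda i:cv2.copyMakeBorder(i,0,H-i.shape[0],0,0,0)
o=np.hstack([p(a),p(b)]);print(o.shape,a.shape);cv2.imwrite('pics/c0.png',o)
```

```text
(390, 793, 3) (390, 405, 3)
```

View pics/c0.png

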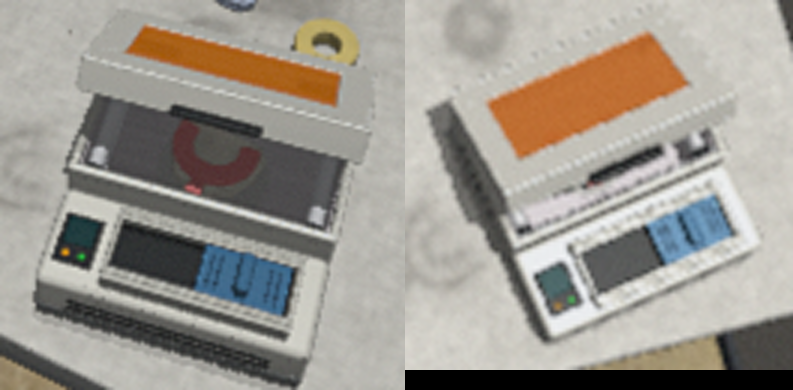

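```bash
cat > h.py <<'E'
from plant import manip
import cv2,numpy as np
def mask(c,kind,roi):
    h=cv2.cvtColor(c['frame'],cv2.COLOR_RGB2HSV);lo,hi={'amber':((5,170,90),(18,255,255)),'blue':((97,90,60),(115,255,255)),'green':((45,90,50),(85,255,255))}[kind]
    m=cv2.inRange(h,lo,hi);z=np.zeros_like(m);x0,x1,y0,y1=roi;z[y0:y1,x0:x1]=m[y0:y1,x0:x1]
    n,l,st,_=cv2.connectedComponentsWithStats(cv2.morphologyEx(z,cv2.MORPH_CLOSE,np.ones((3,3))))
    return (l==1+np.argmax(st[1:,4])).astype(np.uint8)
def ray(c,uv):
    d=c['R'].T@np.array([(uv[0]-c['cx'])/c['fx'],(uv[1]-c['cy'])/c['fy'],1]);return -c['R'].T@c['t'],d/np.linalg.norm(d)
def plane(c,uv,z):
    o,d=ray(c,uv);return o+d*(z-o[2])/d[2]
def proj(c,X):
    q=c['R']@X+c['t'];return np.array([c['fx']*q[0]/q[2]+c['cx'],c['fy']*q[1]/q[2]+c['cy']])
def tri(rs):
    A=sum(np.eye(3)-np.outer(d,d) for o,d in rs);b=sum((np.eye(3)-np.outer(d,d))@o for o,d in rs)
    X=np.linalg.solve(A,b);return X,max(np.linalg.norm((np.eye(3)-np.outer(d,d))@(X-o)) for o,d in rs)
def quad(m): # corners by fitted 4-gon, ordered TL,TR,BR,BL
    p=cv2.approxPolyN(cv2.findContours(m,0,1)[0][0],4,ensure_convex=True).reshape(-1,2).astype(float)
    a=np.arctan2(*(p-p.mean(0)).T[::-1]);p=p[np.argsort(a)];return p
ROI={'side':(240,375,190,320),'top':(255,360,165,265)}
E
python3 - <<'E'
from h import *
C={n:manip.camera(n) for n in ROI}
q={n:quad(mask(C[n],'amber',ROI[n])) for n in C}
P=[]
for i in range(4):
    X,e=tri([ray(C[n],q[n][i]) for n in C]);P.append(X);print('amber',q['side'][i],q['top'][i],X.round(4),round(e,4))
for i in range(4):print('edge',(P[(i+1)%4]-P[i]).round(3),np.linalg.norm(P[(i+1)%4]-P[i]).round(3))
for n in C:
    m=mask(C[n],'blue',ROI[n]);k=quad(m);
    w=np.array([plane(C[n],u,.074) for u in k]);print(n,'blue',m.sum(),k.tolist(),w[:,:2].round(4).tolist(),'mean',w.mean(0).round(4))
    for i in range(4):d=w[(i+1)%4]-w[i];print(np.linalg.norm(d).round(3),np.degrees(np.arctan2(d[1],d[0])).round(1))
E
```

```text
amber [282. 207.] [320. 174.] [ 0.5816 -0.0486  0.2407] 0.0652
amber [288. 199.] [330. 187.] [ 0.5472 -0.0705  0.3035] 0.0487
amber [352. 215.] [286. 207.] [ 0.6061 -0.0532  0.1464] 0.0731
amber [351. 224.] [277. 192.] [ 0.6805 -0.0309  0.0073] 0.0701
edge [-0.034 -0.022  0.063] 0.075
edge [ 0.059  0.017 -0.157] 0.169
edge [ 0.074  0.022 -0.139] 0.159
edge [-0.099 -0.018  0.233] 0.254
side blue 491 [[308.0, 271.0], [338.0, 278.0], [334.0, 294.0], [304.0, 286.0]] [[0.5216, -0.1034], [0.5512, -0.1604], [0.5162, -0.1755], [0.4887, -0.1188]] mean [ 0.5194 -0.1395  0.074 ]
0.064 -62.5
0.038 -156.6
0.063 115.9
0.036 25.0
top blue 228 [[320.0, 226.0], [338.0, 218.0], [343.0, 228.0], [324.0, 236.0]] [[0.5177, -0.1036], [0.5435, -0.1602], [0.5123, -0.1749], [0.4867, -0.1154]] mean [ 0.5151 -0.1385  0.074 ]
0.062 -65.5
0.034 -154.8
0.065 113.3
0.033 20.8
```

Run:
```python
from h import *
C={n:manip.camera(n) for n in ROI}
q={n:quad(mask(C[n],'amber',ROI[n])) for n in C}
S=q['side'][[0,1,2,3]];T=q['top'][[3,2,0,1]][[0,1,2,3]]
T=np.array([[286,207],[277,192],[320,174],[330,187]],float);names=['FL','BL','BR','FR']
P=[]
for i in range(4):
    X,e=tri([ray(C['side'],S[i]),ray(C['top'],T[i])]);P.append(X);print(names[i],X.round(4),round(e,4))
P=np.array(P)
l=P[0]+P[1]-P[2]-P[3];b=P[1]+P[2]-P[0]-P[3];l/=np.linalg.norm(l);n=np.linalg.norm(b);b/=n
print('len',np.linalg.norm(P[0]-P[3]),np.linalg.norm(P[1]-P[2]),'depth',n/2,'ydir deg',np.degrees(np.arctan2(l[1],l[0])),l,'tilt',np.degrees(np.arcsin(-b[2])),'centre',P.mean(0))
yaw=np.radians(24.)
for yaw in np.radians([22,24,26]):
  R=np.array([[np.cos(yaw),-np.sin(yaw)],[np.sin(yaw),np.cos(yaw)]])
  O=np.array([.517,-.139])-R@[-.068,-.045];H=O+R@[.098,0]
  print(O,H,'amber centre box frame',R.T@(P.mean(0)[:2]-O), 'corners',((P[:,:2]-O)@R).round(3).tolist())
```

```text
FL [0.5608 0.0081 0.1627] 0.0006
BL [0.6147 0.0326 0.1173] 0.0002
BR [ 0.6739 -0.1008  0.1182] 0.0012
FR [ 0.6239 -0.1237  0.1602] 0.0016
len 0.14617610337903933 0.14596738568083661 depth 0.0718737121192854 ydir deg 114.74409232460417 [-0.41856008  0.90817328  0.00536192] tilt 37.47053127972917 centre [ 0.61830656 -0.04595746  0.13958938]
[ 0.56319121 -0.07180348] [ 0.65405522 -0.03509203] amber centre box frame [0.06078416 0.00331744] corners [[0.028, 0.075], [0.087, 0.078], [0.092, -0.068], [0.037, -0.071]]
[ 0.56081794 -0.07023236] [ 0.6503454  -0.03037217] amber centre box frame [ 0.06239196 -0.0012065 ] corners [[0.032, 0.072], [0.091, 0.072], [0.091, -0.074], [0.036, -0.075]]
[ 0.55839129 -0.06874503] [ 0.64647311 -0.02578466] amber centre box frame [ 0.0638409  -0.00578379] corners [[0.036, 0.068], [0.095, 0.066], [0.09, -0.079], [0.035, -0.078]]
```

The cover centre is at (0.517, -0.139), with its sides at 62–65 x 33–37 mm. The lid is tilted about 37° (0.65 rad), and the box yaw is about 24.3°. I'll close the gripper, start the traverse, and write a helper that gives shifts in tool axes.

```bash
cat > to.py <<'E'
# python3 to.py bx by bz (mm, box frame): needed normalised shift and turn, tool aligned x=box x, y=box -y, z down
import sys,numpy as np
from scipy.spatial.transform import Rotation as Ro
from plant import manip
O=np.array([.5605,-.070,0]);B=Ro.from_euler('z',24.3,degrees=True)
s=manip.state();T=Ro.from_quat(s['tcp_rot']);p=np.array(s['position'])
print('t',round(s['time_s'],2),'box mm',(B.inv().apply(p-O)*1e3).round(1),'F box',B.inv().apply(s['contact_force']).round(1),'j',np.round(s['joint_positions'],2))
if len(sys.argv)>3:
    g=O+B.apply(np.array(sys.argv[1:4],float)/1e3)
    G=B*Ro.from_matrix(np.diag([1.,-1,-1]))
    print('shift',(T.inv().apply(g-p)/.3).round(3),'turn',((T.inv()*G).as_rotvec()/np.pi).round(4))
E
python3 -m creep '[[[-0.8,-0.63,0],[0,0,0.3]],[[-0.8,-0.63,0],[0,0,0.3]],[[-0.8,-0.63,0],[0,0,0.3]],[[-0.8,-0.63,0],[0,0,0.3]],[[-0.8,-0.63,0],[0,0,0.3]],[[-0.8,-0.63,0],[0,0,0.3]],[[-0.8,-0.63,0],[0,0,0.3]],[[-0.8,-0.63,0],[0,0,0.3]]]' 1 40; python3 to.py 45 0 231
```

```text
time_s: 0.97
position: [0.3831, 0.3163, 0.2315]
tcp_rot: [0.614, 0.79, -0.0, 0.0]
contact_force: [-0.0, -0.4, -0.1]
grip_width: -0.0
grip_force: 0.0
t 0.97 box mm [ -2.8 425.1 231.5] F box [-0.2 -0.4 -0.1] j [ 0.56  0.31  1.87 -0.    0.97  0.31]
shift [-1.368  0.403  0.002] turn [2.000e-04 1.000e-04 4.444e-01]
```

```bash
python3 -m creep '[[[-0.95,0.28,0],[0,0,0.3]],[[-0.95,0.28,0],[0,0,0.3]],[[-0.95,0.28,0],[0,0,0.3]],[[-0.95,0.28,0],[0,0,0.3]],[[-0.95,0.28,0],[0,0,0.3]],[[-0.95,0.28,0],[0,0,0.3]],[[-0.95,0.28,0],[0,0,0.3]],[[-0.95,0.28,0],[0,0,0.3]]]'; python3 to.py 45 0 231
```

```text
time_s: 1.63
position: [0.5382, 0.061, 0.2312]
tcp_rot: [0.906, 0.424, 0.0, 0.001]
contact_force: [0.1, -0.2, 0.1]
grip_width: -0.0002
grip_force: 0.0
t 1.63 box mm [ 33.6 128.5 231.2] F box [ 0.  -0.2  0.1] j [-0.01  0.37  1.76 -0.    1.    0.69]
shift [-0.153  0.402  0.001] turn [ 0.0005 -0.0002  0.1439]
```

```bash
python3 -m creep '[[[-0.153,0.402,0],[0,0,0.144]],[[-0.153,0.402,0],[0,0,0.144]],[[-0.153,0.402,0],[0,0,0.144]],[[-0.153,0.402,0],[0,0,0.144]],[[-0.153,0.402,0],[0,0,0.144]],[[-0.153,0.402,0],[0,0,0.144]]]'; python3 to.py 37 0 180
python3 - <<'E'
from h import *
a=manip.camera('side')['frame'][120:320,230:390,::-1];b=manip.camera('top')['frame'][120:320,230:390,::-1]
cv2.imwrite('pics/c1.png',cv2.resize(np.hstack([a,b]),None,fx=2.5,fy=2.5,interpolation=2))
E
```

```text
time_s: 2.13
position: [0.5995, -0.046, 0.2309]
tcp_rot: [0.976, 0.216, -0.0, -0.0]
contact_force: [0.0, 0.3, 0.1]
grip_width: -0.0001
grip_force: 0.0
t 2.13 box mm [ 45.4   5.8 230.9] F box [0.1 0.2 0.1] j [-0.19  0.46  1.62  0.    1.07  0.95]
shift [-0.028  0.019  0.17 ] turn [-0.0002  0.0002  0.0039]
```

View pics/c1.png

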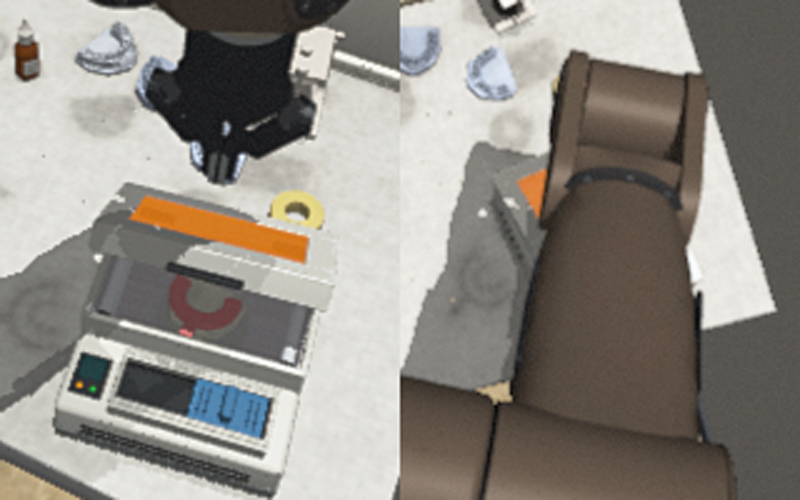

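The fingers are above the lid near its middle (crop 218,170), clear of it. Next I go down towards the front strip.

```bash
python3 -m creep '[[[-0.015,0.01,0.08],[0,0,0.004]],[[-0.028,0.019,0.13],[0,0,0.004]],[[-0.028,0.019,0.15],[0,0,0.004]],[[-0.028,0.019,0.165],[0,0,0.004]],[[-0.028,0.019,0.18],[0,0,0.004]],[[-0.028,0.019,0.18],[0,0,0.004]]]'; python3 to.py 26 0 161
```

```text
time_s: 2.73
position: [0.5947, -0.0541, 0.1772]
tcp_rot: [0.978, 0.21, 0.0, -0.0]
contact_force: [0.5, 0.3, 0.6]
grip_width: -0.0002
grip_force: 0.0
t 2.73 box mm [ 37.7   0.4 177.2] F box [0.6 0.1 0.6] j [-0.2   0.51  1.69  0.    0.94  0.95]
shift [-0.039  0.001  0.054] turn [-0.     -0.     -0.0003]
```

```bash
python3 -m creep '[[[-0.004,0,0.007],[0,0,0]],[[-0.008,0,0.014],[0,0,0]],[[-0.013,0,0.021],[0,0,0]],[[-0.018,0,0.028],[0,0,0]],[[-0.023,0,0.034],[0,0,0]],[[-0.028,0,0.041],[0,0,0]],[[-0.034,0,0.047],[0,0,0]],[[-0.039,0,0.054],[0,0,0]]]'; python3 to.py 16 0 148
```

```text
time_s: 3.4
position: [0.5839, -0.0597, 0.1611]
tcp_rot: [0.978, 0.209, 0.0, 0.0]
contact_force: [0.6, 0.3, 2.5]
grip_width: 0.0
grip_force: 1.0
t 3.4 box mm [ 25.5  -0.2 161.1] F box [ 0.7 -0.   2.5] j [-0.21  0.52  1.73  0.    0.89  0.93]
shift [-0.032 -0.001  0.044] turn [ 0.     -0.0001 -0.0007]
```

Contact force is 2.5 N, as expected, so I continue along the arc.

```bash
python3 -m creep '[[[-0.004,0,0.006],[0,0,0]],[[-0.008,0,0.011],[0,0,0]],[[-0.012,0,0.017],[0,0,0]],[[-0.016,0,0.022],[0,0,0]],[[-0.02,0,0.028],[0,0,0]],[[-0.024,0,0.033],[0,0,0]],[[-0.028,0,0.039],[0,0,0]],[[-0.032,0,0.044],[0,0,0]]]'; python3 to.py 8 0 133
python3 -m creep '[[[-0.004,0,0.006],[0,0,0]],[[-0.008,0,0.012],[0,0,0]],[[-0.011,0,0.018],[0,0,0]],[[-0.014,0,0.024],[0,0,0]],[[-0.017,0,0.03],[0,0,0]],[[-0.02,0,0.036],[0,0,0]],[[-0.023,0,0.042],[0,0,0]],[[-0.026,0,0.048],[0,0,0]]]'; python3 to.py 4 0 123
```

```text
time_s: 4.07
position: [0.5752, -0.0635, 0.1477]
tcp_rot: [0.978, 0.209, 0.0, -0.0]
contact_force: [1.2, -0.4, 1.6]
grip_width: 0.0001
grip_force: 0.7
t 4.07 box mm [ 1.610e+01 -1.000e-01  1.477e+02] F box [ 1.  -0.8  1.6] j [-0.22  0.52  1.76  0.    0.85  0.92]
shift [-0.027 -0.     0.049] turn [-0.     -0.0001 -0.0007]
time_s: 4.73
position: [0.568, -0.0667, 0.1333]
tcp_rot: [0.978, 0.209, -0.0, -0.0]
contact_force: [-0.0, -1.4, 1.5]
grip_width: -0.0002
grip_force: 0.8
t 4.73 box mm [  8.2  -0.  133.3] F box [-0.6 -1.3  1.5] j [-0.23  0.53  1.79  0.    0.81  0.92]
shift [-0.014 -0.     0.034] turn [-0.      0.     -0.0007]
```

```bash
python3 -m creep '[[[-0.002,0,0.004],[0,0,0]],[[-0.004,0,0.008],[0,0,0]],[[-0.006,0,0.013],[0,0,0]],[[-0.008,0,0.017],[0,0,0]],[[-0.01,0,0.021],[0,0,0]],[[-0.012,0,0.026],[0,0,0]],[[-0.013,0,0.03],[0,0,0]],[[-0.014,0,0.034],[0,0,0]]]'; python3 to.py 1 0 112
python3 -m creep '[[[-0.002,0,0.004],[0,0,0]],[[-0.004,0,0.008],[0,0,0]],[[-0.005,0,0.012],[0,0,0]],[[-0.006,0,0.016],[0,0,0]],[[-0.007,0,0.019],[0,0,0]],[[-0.008,0,0.023],[0,0,0]],[[-0.009,0,0.027],[0,0,0]],[[-0.009,0,0.03],[0,0,0]]]'; python3 to.py 1 0 111
```

```text
time_s: 5.4
position: [0.5642, -0.0684, 0.1232]
tcp_rot: [0.978, 0.209, -0.0, -0.0]
contact_force: [0.4, -0.5, 1.4]
grip_width: 0.0
grip_force: 0.7
t 5.4 box mm [ 4.100e+00 -1.000e-01  1.232e+02] F box [ 0.2 -0.6  1.4] j [-0.24  0.54  1.81  0.    0.79  0.91]
shift [-0.01  -0.     0.037] turn [-0.      0.     -0.0007]
time_s: 6.07
position: [0.5616, -0.0695, 0.1141]
tcp_rot: [0.978, 0.209, -0.0, -0.0]
contact_force: [-0.9, -0.3, 0.8]
grip_width: 0.0001
grip_force: 0.7
t 6.07 box mm [  1.2  -0.  114.1] F box [-0.9  0.   0.8] j [-0.24  0.55  1.82 -0.    0.77  0.91]
shift [-0.001 -0.     0.01 ] turn [-0.0001  0.0001 -0.0007]
```

```bash
python3 -m creep '[[[0,0,0.003],[0,0,0]],[[0,0,0.006],[0,0,0]],[[0,0,0.009],[0,0,0]],[[0,0,0.012],[0,0,0]],[[0,0,0.014],[0,0,0]],[[0,0,0.014],[0,0,0]]]'; python3 to.py 1 0 111
```

```text
time_s: 6.57
position: [0.5618, -0.0695, 0.1118]
tcp_rot: [0.978, 0.209, 0.0, 0.0]
contact_force: [-7.6, -0.2, 21.6]
grip_width: 0.0002
grip_force: 10.9
t 6.57 box mm [ 1.300e+00 -1.000e-01  1.118e+02] F box [-7.   3.  21.6] j [-0.24  0.56  1.83 -0.    0.76  0.91]
shift [-0.001 -0.     0.003] turn [ 0.0002 -0.0002 -0.0007]
```

The lid stopped at 112 mm with 22 N, so it is fully shut. Next I lift and go to the right of the cover ridge.

```bash
python3 -m creep '[[[0,0,-0.04],[0,0,0]],[[0,0,-0.1],[0,0,0]],[[-0.12,0.12,-0.1],[0,0,0]],[[-0.23,0.26,-0.1],[0,0,0]],[[-0.23,0.26,-0.1],[0,0,0]],[[-0.23,0.26,-0.1],[0,0,0]]]'; python3 to.py -68 -77 79
python3 - <<'E'
from h import *
c=manip.camera('side');m=mask(c,'blue',ROI['side']);k=quad(m);w=np.array([plane(c,u,.074) for u in k]);print(m.sum(),k.tolist(),w.mean(0))
cv2.imwrite('pics/c2.png',cv2.resize(c['frame'][150:320,230:380,::-1],None,fx=3.5,fy=3.5,interpolation=2))
E
```

```text
time_s: 7.07
position: [0.53, -0.1722, 0.1401]
tcp_rot: [0.978, 0.208, 0.0, 0.0]
contact_force: [0.1, 0.4, 0.9]
grip_width: -0.0006
grip_force: 0.0
t 7.07 box mm [-69.9 -80.6 140.1] F box [0.2 0.3 0.9] j [-0.43  0.51  1.82 -0.    0.81  0.72]
shift [ 0.006 -0.012  0.204] turn [ 0.0002 -0.0001 -0.0017]
473 [[309.0, 271.0], [337.0, 278.0], [334.0, 295.0], [304.0, 286.0]] [ 0.51894781 -0.13986166  0.074     ]
```

View pics/c2.png

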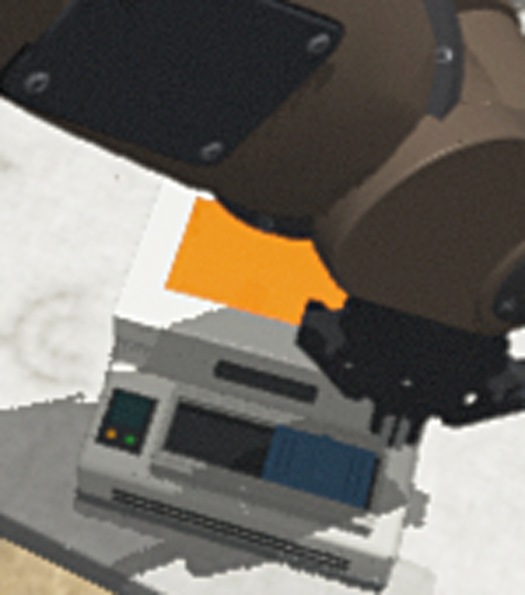

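The lid is shut flat and the fingers (crop 395,430) are right of the ridge, with the cover at (325,465). I descend beside the ridge.

```bash
python3 -m creep '[[[0.006,-0.008,0.08],[0,0,0]],[[0.006,-0.01,0.15],[0,0,0]],[[0.006,-0.01,0.18],[0,0,0]],[[0.006,-0.01,0.195],[0,0,0]],[[0.006,-0.01,0.204],[0,0,0]],[[0.006,-0.01,0.204],[0,0,0]]]'; python3 to.py -68 -5 79
```

```text
time_s: 7.62
position: [0.5315, -0.1651, 0.079]
tcp_rot: [0.978, 0.21, 0.0, -0.0]
contact_force: [0.3, -0.1, -0.2]
grip_width: -0.0001
grip_force: 0.0
t 7.62 box mm [-65.5 -74.8  79. ] F box [ 0.2 -0.2 -0.2] j [-0.42  0.6   1.87  0.    0.67  0.73]
shift [-0.009 -0.233 -0.   ] turn [-0.     -0.     -0.0006]
```

```bash
python3 -m creep '[[[-0.004,-0.02,0],[0,0,0]],[[-0.008,-0.04,0],[0,0,0]],[[-0.008,-0.06,0],[0,0,0]],[[-0.008,-0.08,0],[0,0,0]],[[-0.008,-0.1,0],[0,0,0]],[[-0.008,-0.12,0],[0,0,0]],[[-0.008,-0.14,0],[0,0,0]],[[-0.008,-0.16,0],[0,0,0]]]'; python3 to.py -68 -5 79
```

```text
time_s: 8.28
position: [0.5092, -0.1221, 0.0791]
tcp_rot: [0.978, 0.209, 0.0, 0.0]
contact_force: [0.7, -2.5, 2.9]
grip_width: 0.0001
grip_force: 1.4
t 8.28 box mm [-68.1 -26.4  79.1] F box [-0.4 -2.6  2.9] j [-0.36  0.56  1.95  0.    0.63  0.79]
shift [ 0.    -0.071  0.   ] turn [ 0.0001 -0.0001 -0.0007]
```

```bash
python3 -m creep '[[[0,-0.012,-0.002],[0,0,0]],[[0,-0.024,-0.002],[0,0,0]],[[0,-0.036,-0.002],[0,0,0]],[[0,-0.046,-0.002],[0,0,0]],[[0,-0.055,-0.002],[0,0,0]],[[0,-0.062,-0.002],[0,0,0]],[[0,-0.068,-0.002],[0,0,0]],[[0,-0.072,-0.002],[0,0,0]]]'; python3 to.py -68 0 79
```

```text
time_s: 8.95
position: [0.5004, -0.1027, 0.0794]
tcp_rot: [0.978, 0.209, -0.0, -0.0]
contact_force: [0.8, -1.2, 1.0]
grip_width: -0.0002
grip_force: 0.8
t 8.95 box mm [-68.2  -5.1  79.4] F box [ 0.2 -1.5  1. ] j [-0.33  0.55  1.98  0.    0.61  0.82]
shift [ 0.001 -0.017  0.002] turn [-0.0001  0.     -0.0007]
```

```bash
python3 -m creep '[[[0,-0.008,0],[0,0,0]],[[0,-0.014,0],[0,0,0]],[[0,-0.02,0],[0,0,0]],[[0,-0.024,0],[0,0,0]],[[0,-0.027,0],[0,0,0]],[[0,-0.027,0],[0,0,0]]]'; python3 to.py -68 0 79
```

```text
time_s: 9.45
position: [0.4995, -0.0993, 0.0798]
tcp_rot: [0.978, 0.21, 0.002, 0.003]
contact_force: [3.0, -35.6, -8.0]
grip_width: -0.0001
grip_force: 13.9
t 9.45 box mm [-67.7  -1.6  79.8] F box [-11.9 -33.7  -8. ] j [-0.32  0.55  1.99 -0.01  0.6   0.83]
shift [-0.001 -0.005  0.003] turn [ 0.0024 -0.0009 -0.0004]
```

The cover hit its left stop at the expected place (TCP -1.6 mm, 34 N). I back off, lift, and look for the button.

```bash
python3 -m creep '[[[0,0.02,0],[0,0,0]],[[0,0.05,-0.06],[0,0,0]],[[0,0.05,-0.2],[0,0,0]],[[-0.02,0.2,-0.3],[0,0,0]],[[-0.02,0.35,-0.35],[0,0,0]],[[-0.02,0.35,-0.35],[0,0,0]],[[-0.02,0.35,-0.35],[0,0,0]],[[-0.02,0.35,-0.35],[0,0,0]]]'
python3 to.py -68 -45 76
python3 - <<'E'
from h import *
from to import B,O
c=manip.camera('side');f=lambda X:(B.inv().apply(X-O)*1e3).round(1)
for k,z in(('green',.0695),('blue',.074)):
    try:
        m=mask(c,k,(300,375,240,320) if k=='green' else ROI['side']);x,y,w,h=cv2.boundingRect(m);u=(x+w/2-.5,y+h/2-.5);print(k,m.sum(),(x,y,w,h),f(plane(c,u,z)))
    except Exception as e:print(k,e)
cv2.imwrite('pics/c3.png',cv2.resize(c['frame'][170:320,230:380,::-1],None,fx=4,fy=4,interpolation=2))
E
```

```text
time_s: 10.12
position: [0.5343, -0.194, 0.1842]
tcp_rot: [0.978, 0.209, -0.0, -0.0]
contact_force: [-0.1, -0.4, -0.6]
grip_width: -0.0001
grip_force: 0.0
t 10.12 box mm [ -74.9 -102.2  184.2] F box [-0.2 -0.4 -0.6] j [-0.46  0.46  1.75  0.    0.92  0.69]
shift [ 0.022 -0.19   0.361] turn [-0.0002  0.0001 -0.0012]
t 10.12 box mm [ -74.9 -102.2  184.2] F box [-0.2 -0.4 -0.6] j [-0.46  0.46  1.75  0.    0.92  0.69]
green 106 (316, 280, 11, 11) [-70.1 -48.   69.5]
blue 459 (277, 264, 32, 22) [-67.4  14.8  74. ]
```

View pics/c3.png

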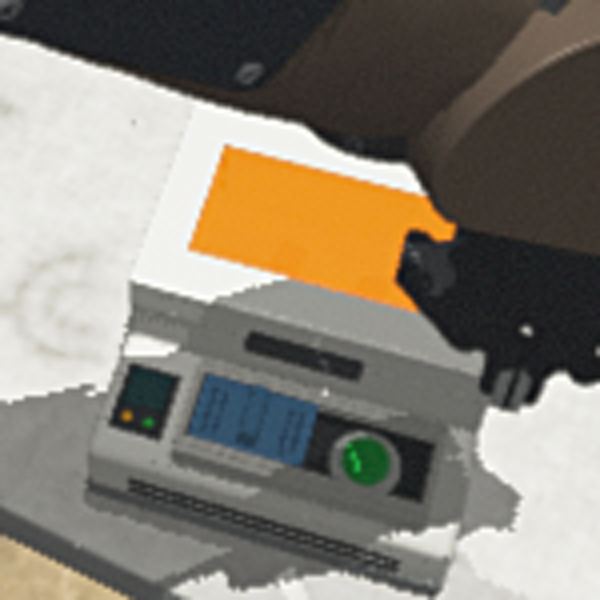

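The cover is fully left (crop 255,420) and the green button is bare at crop (365,460), which is (-70, -48) in the box frame and agrees with the given point. I move over it and press.

```bash
python3 -m creep '[[[0.02,-0.08,0.05],[0,0,0]],[[0.02,-0.186,0.18],[0,0,0]],[[0.02,-0.186,0.28],[0,0,0]],[[0.02,-0.186,0.33],[0,0,0]],[[0.02,-0.186,0.361],[0,0,0]],[[0.02,-0.186,0.361],[0,0,0]],[[0.02,-0.186,0.361],[0,0,0]]]'; python3 to.py -69 -46 64
```

```text
time_s: 10.75
position: [0.5174, -0.14, 0.0763]
tcp_rot: [0.978, 0.21, -0.0, -0.0]
contact_force: [0.4, 0.3, 0.4]
grip_width: -0.0001
grip_force: 0.0
t 10.75 box mm [-68.1 -46.1  76.3] F box [0.5 0.2 0.4] j [-0.39  0.58  1.92  0.    0.64  0.76]
shift [-0.003 -0.     0.041] turn [-0.0002  0.0001 -0.0006]
```

```bash
python3 -m creep '[[[0,0,0.008],[0,0,0]],[[0,0,0.015],[0,0,0]],[[0,0,0.021],[0,0,0]],[[0,0,0.027],[0,0,0]],[[0,0,0.033],[0,0,0]],[[0,0,0.039],[0,0,0]],[[0,0,0.043],[0,0,0]],[[0,0,0.043],[0,0,0]]]'; python3 to.py
```

```text
time_s: 11.42
position: [0.5177, -0.1406, 0.0644]
tcp_rot: [0.978, 0.209, 0.001, 0.0]
contact_force: [-2.7, 0.3, 15.1]
grip_width: -0.0003
grip_force: 7.9
t 11.42 box mm [-68.1 -46.7  64.4] F box [-2.4  1.4 15.1] j [-0.39  0.6   1.93  0.    0.61  0.76]
```

The button bottomed out (64.4 mm, 15 N against 4.5 N of spring). I release it, rise, and go round to the left side of the ridge.

```bash
python3 -m creep '[[[0,0,-0.02],[0,0,0]],[[0,0,-0.06],[0,0,0]],[[0,0,-0.18],[0,0,0]],[[0,-0.12,-0.19],[0,0,0]],[[0,-0.25,-0.19],[0,0,0]],[[0,-0.295,-0.19],[0,0,0]],[[0,-0.295,-0.19],[0,0,0]],[[0,-0.295,-0.19],[0,0,0]]]'; python3 to.py -68 42 79
```

```text
time_s: 12.08
position: [0.4814, -0.0594, 0.1204]
tcp_rot: [0.978, 0.21, 0.0, 0.0]
contact_force: [-0.2, -0.9, 0.5]
grip_width: -0.0001
grip_force: 0.0
t 12.08 box mm [-67.7  42.2 120.4] F box [-0.6 -0.8  0.5] j [-0.26  0.46  2.01  0.    0.67  0.89]
shift [-0.001  0.     0.138] turn [ 0.0001 -0.0001 -0.0002]
```

```bash
python3 -m creep '[[[0,0,0.04],[0,0,0]],[[0,0,0.08],[0,0,0]],[[0,0,0.11],[0,0,0]],[[0,0,0.13],[0,0,0]],[[0,0,0.138],[0,0,0]],[[0,0,0.138],[0,0,0]]]'; python3 to.py -68 -26 79
```

```text
time_s: 12.58
position: [0.4811, -0.06, 0.0783]
tcp_rot: [0.978, 0.209, -0.0, -0.0]
contact_force: [0.3, 0.5, 0.7]
grip_width: -0.0003
grip_force: 0.0
t 12.58 box mm [-68.2  41.7  78.3] F box [0.5 0.3 0.7] j [-0.26  0.53  2.05  0.    0.57  0.89]
shift [ 0.001  0.226 -0.002] turn [-0.0002  0.0002 -0.0009]
```

Now I push back; the end is expected at a TCP y of about -26 mm.

```bash
python3 -m creep '[[[0,0.015,-0.002],[0,0,0]],[[0,0.035,-0.002],[0,0,0]],[[0,0.055,-0.002],[0,0,0]],[[0,0.075,-0.002],[0,0,0]],[[0,0.095,-0.002],[0,0,0]],[[0,0.115,-0.002],[0,0,0]],[[0,0.135,-0.002],[0,0,0]],[[0,0.155,-0.002],[0,0,0]]]'; python3 to.py -68 -26 79
```

```text
time_s: 13.25
position: [0.5006, -0.1027, 0.0797]
tcp_rot: [0.978, 0.209, 0.0, 0.0]
contact_force: [0.6, 2.9, 2.6]
grip_width: 0.0
grip_force: 1.3
t 13.25 box mm [-68.1  -5.2  79.7] F box [1.8 2.4 2.6] j [-0.33  0.55  1.98  0.    0.61  0.82]
shift [0.    0.069 0.002] turn [ 0.0001 -0.0001 -0.0007]
```

```bash
python3 -m creep '[[[0,0.012,0],[0,0,0]],[[0,0.024,0],[0,0,0]],[[0,0.036,0],[0,0,0]],[[0,0.048,0],[0,0,0]],[[0,0.058,0],[0,0,0]],[[0,0.066,0],[0,0,0]],[[0,0.073,0],[0,0,0]],[[0,0.08,0],[0,0,0]]]'; python3 to.py -68 -26 79
```

```text
time_s: 13.92
position: [0.5101, -0.1241, 0.0795]
tcp_rot: [0.978, 0.209, 0.0, -0.0]
contact_force: [0.4, 2.1, 2.5]
grip_width: -0.0003
grip_force: 1.2
t 13.92 box mm [-68.2 -28.5  79.5] F box [1.2 1.8 2.5] j [-0.36  0.56  1.95  0.    0.63  0.78]
shift [ 0.001 -0.008  0.002] turn [-0.     -0.     -0.0007]
```

```bash
python3 -m creep '[[[0,0.006,0],[0,0,0]],[[0,0.012,0],[0,0,0]],[[0,0.016,0],[0,0,0]],[[0,0.02,0],[0,0,0]],[[0,0.02,0],[0,0,0]]]'; python3 to.py -68 -26 79
```

```text
time_s: 14.33
position: [0.5109, -0.1267, 0.0793]
tcp_rot: [0.978, 0.209, -0.002, -0.002]
contact_force: [-2.9, 25.5, 9.8]
grip_width: -0.0002
grip_force: 12.5
t 14.33 box mm [-68.5 -31.3  79.3] F box [ 7.8 24.4  9.8] j [-0.37  0.57  1.94  0.    0.64  0.78]
shift [ 0.002 -0.018  0.001] turn [-0.0017  0.0006 -0.0008]
```

Stop reached at 24 N. I back off, rise clear, and check with the cameras.

```bash
python3 -m creep '[[[0,-0.03,0],[0,0,0]],[[0,-0.04,-0.06],[0,0,0]],[[0,-0.04,-0.2],[0,0,0]],[[0,-0.05,-0.34],[0,0,0]],[[0,-0.15,-0.45],[0,0,0]],[[0,-0.3,-0.45],[0,0,0]],[[0,-0.45,-0.45],[0,0,0]],[[0,-0.6,-0.45],[0,0,0]]]'
python3 -m creep '[[[0,-0.14,0],[0,0,0]],[[0,-0.28,0],[0,0,0]],[[0,-0.42,0],[0,0,0]],[[0,-0.42,0],[0,0,0]],[[0,-0.42,0],[0,0,0]],[[0,-0.42,0],[0,0,0]]]'
python3 - <<'E'
from h import *
from to import B,O
f=lambda X:(B.inv().apply(X-O)*1e3).round(1);I=[]
for n in ROI:
    c=manip.camera(n);m=mask(c,'blue',ROI[n]);k=quad(m);print(n,m.sum(),k.tolist(),f(np.mean([plane(c,u,.074) for u in k],0)))
    I.append(cv2.resize(c['frame'][150:320,230:380,::-1],None,fx=2.6,fy=2.6,interpolation=2))
cv2.imwrite('pics/c4.png',np.hstack(I))
E
```

```text
time_s: 15.0
position: [0.4428, 0.0244, 0.215]
tcp_rot: [0.978, 0.209, 0.001, 0.0]
contact_force: [1.0, 0.5, 0.2]
grip_width: -0.0002
grip_force: 0.0
time_s: 15.5
position: [0.3924, 0.1383, 0.2145]
tcp_rot: [0.978, 0.21, 0.0, 0.0]
contact_force: [0.4, -0.7, 0.3]
grip_width: -0.0
grip_force: 0.0
t 15.5 box mm [-67.5 259.  214.5] F box [ 0.1 -0.8  0.3] j [ 0.18  0.22  2.06 -0.    0.86  1.33]
side 487 [[308.0, 271.0], [338.0, 279.0], [334.0, 295.0], [305.0, 286.0]] [-67.  -47.2  74. ]
top 224 [[320.0, 225.0], [338.0, 218.0], [343.0, 228.0], [325.0, 236.0]] [-69.2 -44.8  74. ]
```

View pics/c4.png

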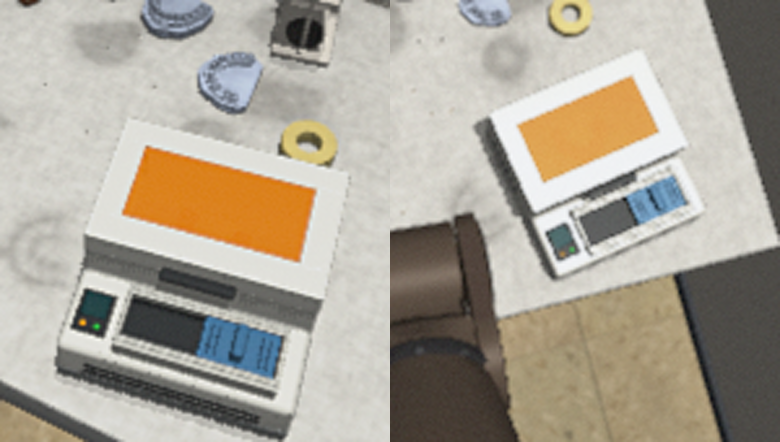

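The lid is flat shut. The cover is back at its initial pixels (side crop 240,345; same corners as at the start), and the other things look undisturbed.

```bash
python3 -c "from plant import manip;print(manip.close_job())"
```

```text
the job is handed in; nothing more can be done
None
```

I handed the job in at about 16 s: the lid is fully shut, the start button was pressed to its stop and released, and the dust cover is slid fully back over it; the arm touched nothing else, and the other things near the box looked unmoved in the last pictures.

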